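# Load the sprung drilling jig with one hand

### The arm

A 6-joint arm with a two-finger parallel gripper is mounted at the origin on a cart in front of the work surface, level with it; the furniture and walls round the work are solid. World frame = base frame: x ahead of the robot, y to its left, z up, the work surface at z = 0. Lengths are in m, angles in rad, forces in N, time in s.
With the tool pointing down it reaches from about 0.275 to 0.75 m from the base axis. Payload 10.2 kg.
Tool frame: the origin (TCP) lies at the very end of the fingers, on their centre line; the grasp point (between the pads) lies 19 mm behind it; z points along the fingers, y is the direction in which the jaws open and shut (so a half turn about z gives the same grasp; the last joint's range is limited). The gripper opens to 85 mm and grips with 20 to 120 N. Pads are 22 mm wide; open, the fingers measure 114 mm over their backs; the gripper's body (76 mm by 85 mm) begins 54 mm behind the grasp point. The pads swing forward as they close: fully open they stand 13 mm farther back than shut.
Start: joints at [-1.33, 0.313, 1.498, -0, 1.331, -0.223], TCP at [0.235, -0.47, 0.231] pointing down, gripper open.
Joint ranges: [-2.94, 2.94], [-0.97, 2.17], [0.19, 2.56], [-1.23, 4.37], [0.02, 3.11], [-2.88, 2.88]. Speed limits (rad/s): [2.39, 2.39, 3.01, 3.14, 3.14, 3.14].

### API

Orientations are given as a rotation vector (axis times angle).
In Python, from rig import manip gives the robot as it stands. The module is installed in compiled form; this text tells all that it offers.
- The arm moves only by the shell command python3 -m creep 'ROWS'. ROWS is JSON, a list that holds one entry, the list of rows, each a list of 7 numbers: the opening, from 0 (shut) to 1 (fully open), then the shift along the world's x, y, z in m, then the turn, a rotation vector about the world's x, y, z in degrees. A call has exactly 5 rows; each row shifts and turns the pose as measured when the row begins; what a row does not reach is not made up. A row lasts 1/10 s, in which the tool goes at most 50 mm and 8.59 degrees, less where a joint would pass 70% of its speed; a pose out of reach is approached as far as the arm can. A call with a gripper value outside its range is refused whole. The fingers move at their own pace and stop on an object; the grip force is fixed at half the most. Time passes only in rows, so rows that do not move let the fingers close, or fill a call up. It gives the time, the measured TCP pose, the force and the opening at its end, in the units of the state.
- manip.read_state(): the state, without advancing time (a new reading comes with each control period).
- manip.read_camera(name): name is "side" or "top" or "wrist"; returns a dict with "color" (400x640x3 uint8, red, green, blue), "camera_matrix" (3x3 intrinsics, pixels), "dist_coeffs" ([k1, k2, p1, p2, k3] as OpenCV has them; the pictures are not rectified), "xyz" and "orientation" of the camera in the world; the wrist camera has in their place "tool_from_camera" (4x4, takes a point from camera to tool coordinates, whose origin is the TCP and whose axes are the flange's). Camera axes: x right, y up, looking along -z (the intrinsics and any distortion apply to the point x, -y, -z); pixel columns grow to the right and rows downward; lengths in m; the calibration is good to about 2 mm. A picture is of the moment at which its call begins: read the wrist's pose just before it. There is no depth.
- manip.sign_off(): hands the job in, once; it reports no verdict.
The state is a dict: "time": time; "joint_positions": joint angles; "qvel": joint speeds; "effort": joint torques, N m; "tcp_pos": TCP position; "tcp_rot": TCP orientation; "ft_force": force on the tool from outside, world axes, zero at the start; "torque": the same for the moment, N m; "gripper_width": finger opening in m.
Only numpy, scipy, OpenCV 4.12 (cv2) and the standard library are available. Lean on these libraries where they do the work, as an engineer would, in place of code of your own. Each camera call takes 0.05 s, during which the arm holds its last target.

### The job

Load the pine block into the drilling jig without gripping or lifting it: with one fingertip press the jig's thumb plate down and hold it so that the spring-closed leaf stays up, and meanwhile with the other fingertip push the block along its guides under the leaf until it is fully home against the end stop. Only when it is home let the thumb plate go, so that the leaf closes on the block, and leave the things lying round the jig alone.

Things in the scene. Friction and masses are not known exactly. Their poses are not given: they have to be found in the camera images.
- jig: Drilling jig bolted to the bench, fixed. Origin: underside of its base; x is the feeding direction (from the open infeed end to the end stop), z up. Base plate 250 x 130 x 15 mm, x = -135 to +115, y = -69 to +61 mm. Two low steel guides along x make a channel 64 mm wide (y = -32 to +32 mm): left guide 18 mm wide, top at z = 32 mm; right guide 10 mm wide, top at z = 27 mm.
- stop_face (a point): Foot of the end stop's face, mid channel, at x = 90, y = 0, z = 15 mm of the jig (the level of the base plate's top). The stop is 22 mm high.
- hinge_line (a point): Point on the leaf's hinge axis, which runs along the jig's x at y = -46, z = 56 mm; this point is at x = -90 mm. The hinge's bearings and sleeves take up y = -59 to -34 mm, x = -108 to +108 mm and reach up to z = 68 mm: they stand between the thumb plate and the channel.
- leaf_hinge (a joint): Angle of the sprung leaf (steel plate with drill bush, over the channel from the jig's x = +28 to +86 mm only; up to z = 105 mm when open), rad. 0: closed on the empty jig, its feet bar the block's way. About 0.22: lying level on the block. Above 0.30: clear of the block. 0.48: thumb plate level, a good opening. 0.62: hard stop. Pressing the thumb plate takes 3 to 9 N; let go, it springs shut.
- leaf: The leaf with its thumb plate, one moving part; origin on the hinge axis at the jig's x = 0. The thumb plate is on the jig's right, across the hinge: pressing it down raises the leaf. It is 150 mm long (jig's x = -165 to -15 mm) and 30 mm wide, so a fingertip can slide along it towards the stop while holding it down. Under the leaf two steel feet bear on the block; the first begins at x = +29 mm.
- thumb_mid (a point): Middle of the thumb plate's upper face. In the jig's frame it is at x = -90 mm always; y = -88 mm, z = 46 mm with the leaf closed (the plate then slopes, outer edge up, by 0.48 rad); y = -79 mm, z = 28 mm at joint 0.48 (plate level).
- wood_block1: Pine block 115 x 60 x 30 mm, about 0.08 kg, lying flat on the base plate in the channel in front of the leaf. Origin: middle of its underside, at z = 15 mm of the jig. Its long side is its own y axis and lies along the jig's x. Fully home its front end touches the stop and its origin is at x = +32.5 mm of the jig; its rear half then still sticks out from under the leaf.
- wood_block3: Bystander: squarish pine offcut 73 x 82 x 45 mm to the left of the jig. Origin under its middle.
- tape_measure: Bystander: pocket tape measure 75 x 89 x 34 mm, left of the jig's infeed end. Origin under its middle.
- hex_keys: Bystander: folding hex key set 45 x 78 x 20 mm, right of the jig. Origin under its middle.
- masking_tape: Bystander: roll of tape, 100 mm across, 25 mm high, on the right of the bench. Origin under its middle.
- torch: Bystander: torch 80 x 141 x 43 mm, on the right of the bench. Origin under its middle.
- screw_jar2: Bystander: jar of screws 64 mm across, 88 mm high, left. Origin under its middle.
Mind the look-alikes: they are no part of the job. What is shaped like the wood_block1 but blue is not meant.

How it is judged:
On the way, in this order (a step that is already met when the one before it is completed fails the run):
1. the leaf is held up by a finger on the thumb plate, with the block still outside (value of joint leaf_hinge above 0.29 rad and contact force between the fingers and thumb_plate above 0.5 N and x of wood_block1 in the frame of jig below -0.02 m), for 0.2 s.
2. the block is home against the end stop while a finger still holds the leaf up (value of joint leaf_hinge above 0.26 rad and contact force between the fingers and thumb_plate above 0.5 N and x of wood_block1 in the frame of jig above 0.0295 m), for 0.1 s.
At the end, for the whole second after the job is handed in: The block lies flat and straight (within 0.08 rad) in the channel, its front end within 3.5 mm of the end stop, at rest, and the leaf has closed on it (joint 0.17 to 0.26 rad, its feet pressing on the block with more than 1 N) (x of wood_block1 in the frame of jig between 0.029 and 0.035 m and z of wood_block1 in the frame of jig between 0.012 and 0.018 m and angle between the y axis of wood_block1 and the x axis of jig, either way round below 0.08 rad and angle between wood_block1's own z axis and vertical below 0.05 rad and value of joint leaf_hinge between 0.17 and 0.26 rad and contact force between leaf and wood_block1 above 1 N and linear speed of wood_block1 below 0.01 m/s); the robot touches nothing.
It fails at once if the block is lifted off the base plate or tipped (z of wood_block1 in the frame of jig above 0.025 m or angle between wood_block1's own z axis and vertical above 0.2 rad).
It fails at once if a thing lying round the jig is moved by more than 20 mm (distance of any of wood_block3, tape_measure, hex_keys, masking_tape, torch, screw_jar2 from where it was at the start of the episode above 0.02 m).
It also fails if it takes over 42 s, if anything falls off the work surface, if the arm or the gripper's body presses on something with over 40 N, if the wrist force passes 120 N, or if a joint passes its speed limit or range.

## Working session

There is one attempt and no reset: what is moved stays moved. The work goes in short steps, Python scripts to look and compute and a shell command to move; the robot and the scene stay as the last step left them, time stands still between calls to the robot, and variables do not carry over. Pictures are saved under pics/ and viewed, and the job is handed in when it is done.

```bash
mkdir -p pics; python3 - <<'E'
from rig import manip
import cv2
s=manip.read_state();print(s)
for n in("side","top"):
    c=manip.read_camera(n);cv2.imwrite(f"pics/{n}0.png",c["color"][:,:,::-1]);print(n,c["camera_matrix"],c["dist_coeffs"],c["xyz"],c["orientation"])
c=manip.read_camera("wrist");cv2.imwrite("pics/wrist0.png",c["color"][:,:,::-1]);print(c["camera_matrix"],c["dist_coeffs"],c["tool_from_camera"])
E
```

```text
{'time': 0.0, 'joint_positions': array([-1.33039062e+00,  3.13460159e-01,  1.49843838e+00, -2.31054004e-05,
        1.33097072e+00, -2.23405387e-01]), 'qvel': array([-0.00056831, -0.00061774,  0.00079121,  0.00210607,  0.00195036,
        0.00069608]), 'effort': array([-1.19742592e-03, -4.12259495e+01, -2.59749860e+01, -3.01892960e-04,
        4.04890714e-03,  2.88030753e-05]), 'tcp_pos': array([ 0.23478392, -0.46929507,  0.23072938]), 'tcp_rot': array([-3.05624868e+00, -7.21755080e-01,  5.22721591e-05]), 'ft_force': array([ 0.92748904, -0.04479383,  0.46527732]), 'torque': array([0.02236566, 0.00317006, 0.00594152]), 'gripper_width': 0.08530167953805799}
side [[481.95008818   0.         321.73319379]
 [  0.         481.95008818 197.24277046]
 [  0.           0.           1.        ]] [-0.12619836  0.          0.          0.          0.        ] [ 0.48381885 -1.14826265  0.89548733] [ 0.94887675 -0.04662434 -0.07006109]
top [[446.82024944   0.         316.52021489]
 [  0.         446.82024944 201.935165  ]
 [  0.           0.           1.        ]] [-0.05403404  0.          0.          0.          0.        ] [ 0.36216058 -0.02229536  1.57937557] [ 0.10539798 -0.1304938  -1.57020948]
[[308.08292944   0.         314.66334013]
 [  0.         308.08292944 193.80615247]
 [  0.           0.           1.        ]] [-0.0350402  0.         0.         0.         0.       ] [[ 1.86169039e-04  9.60986003e-01  2.76596941e-01  7.01685911e-02]
 [ 9.99999962e-01 -2.35356828e-04  1.44634955e-04 -1.40634858e-04]
 [ 2.04091146e-04  2.76596904e-01 -9.60986010e-01 -1.42907511e-01]
 [ 0.00000000e+00  0.00000000e+00  0.00000000e+00  1.00000000e+00]]
```

View pics/side0.png

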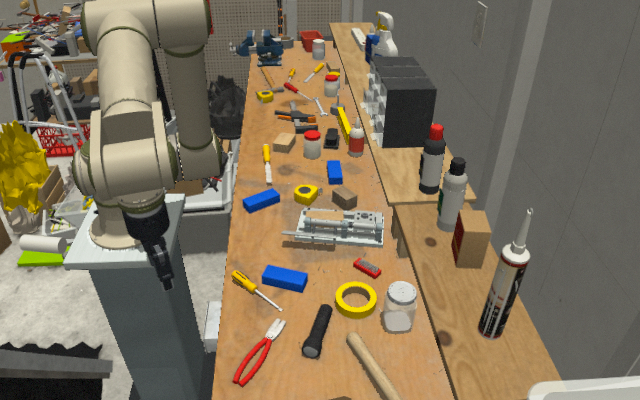

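View pics/top0.png

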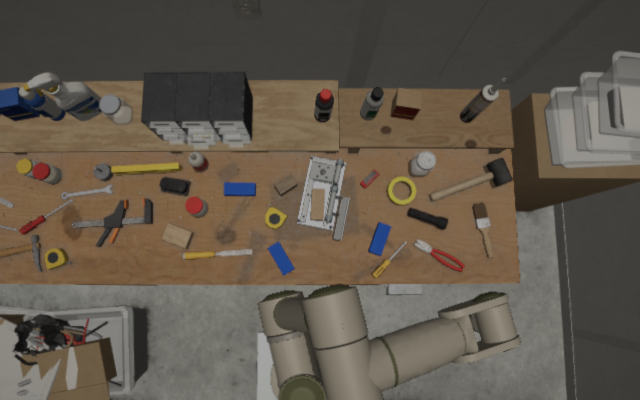

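View pics/wrist0.png

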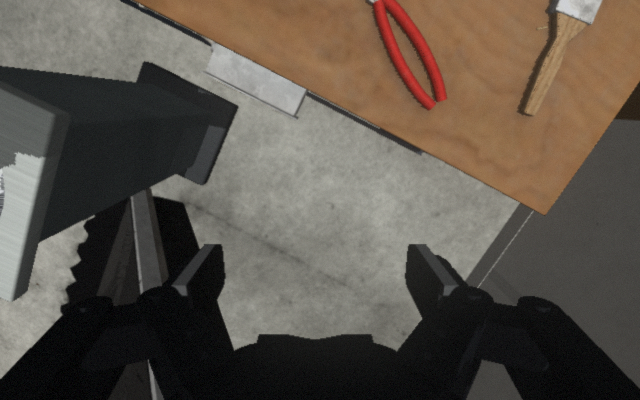

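```bash
python3 - <<'E'
import cv2
a=cv2.imread("pics/top0.png")[145:255,260:400];cv2.imwrite("pics/top0z.png",cv2.resize(a,None,fx=5.4,fy=5.4,interpolation=cv2.INTER_CUBIC))
a=cv2.imread("pics/side0.png")[175:285,255:415];cv2.imwrite("pics/side0z.png",cv2.resize(a,None,fx=5,fy=5,interpolation=cv2.INTER_CUBIC))
E
```

```text
(no output)
```

View pics/top0z.png

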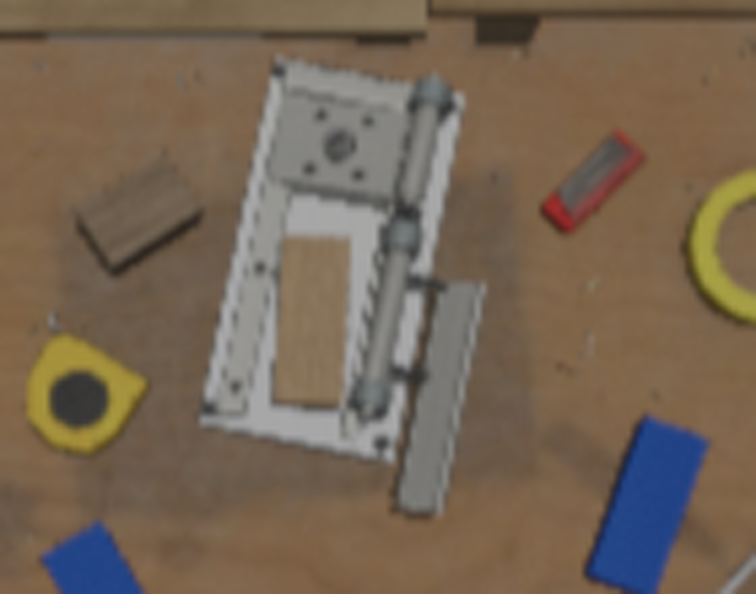

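View pics/side0z.png

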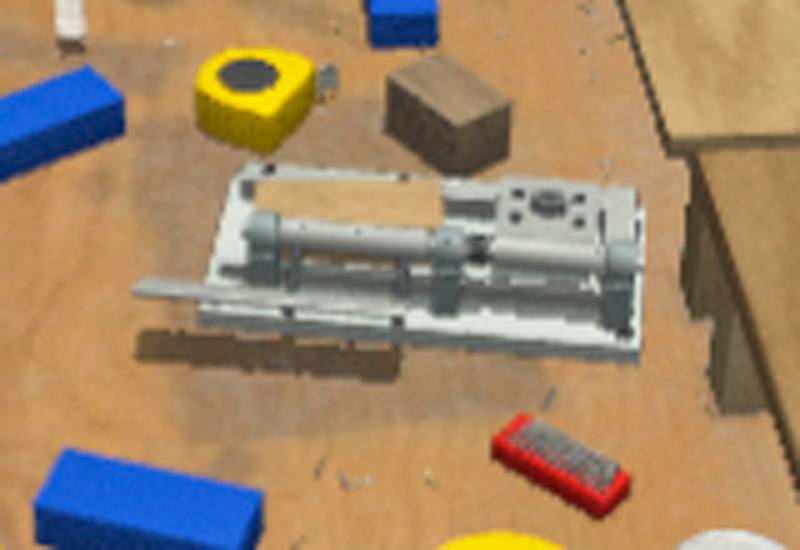

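```bash
cat > h.py <<'E'
import numpy as np,cv2
from scipy.spatial.transform import Rotation as R
from scipy.optimize import least_squares
D=np.diag([1,-1,-1.])
CAM={"side":(481.95008818,321.73319379,197.24277046,-0.12619836,[0.48381885,-1.14826265,0.89548733],[0.94887675,-0.04662434,-0.07006109]),
"top":(446.82024944,316.52021489,201.935165,-0.05403404,[0.36216058,-0.02229536,1.57937557],[0.10539798,-0.1304938,-1.57020948])}
def cam(n):
    f,cx,cy,k,p,r=CAM[n]
    return np.array([[f,0,cx],[0,f,cy],[0,0,1.]]),np.array([k,0,0,0,0.]),np.array(p),R.from_rotvec(r).as_matrix()
def proj(P,c):
    K,d,p,Rm=c
    A=D@Rm.T
    return cv2.projectPoints(np.atleast_2d(P).astype(float),cv2.Rodrigues(A)[0],-A@p,K,d)[0][:,0]
def ray(uv,c):
    K,d,p,Rm=c
    n=cv2.undistortPoints(np.array(uv,float).reshape(-1,1,2),K,d)[:,0]
    v=np.c_[n[:,0],-n[:,1],-np.ones(len(n))]@Rm.T
    return p,v
def onz(uv,c,z):
    p,v=ray(uv,c);return p+v*((z-p[2])/v[:,2])[:,None]
def wcam(c,s):
    T=np.eye(4);T[:3,:3]=R.from_rotvec(s["tcp_rot"]).as_matrix();T[:3,3]=s["tcp_pos"];M=T@c["tool_from_camera"]
    return c["camera_matrix"],c["dist_coeffs"],M[:3,3],M[:3,:3]
def jig2w(q,P):
    P=np.atleast_2d(P);c,s=np.cos(q[2]),np.sin(q[2])
    z=q[3] if len(q)>3 else 0
    return np.c_[q[0]+c*P[:,0]-s*P[:,1],q[1]+s*P[:,0]+c*P[:,1],P[:,2]+z]
E
python3 - <<'E'
from h import *
top=np.array([[280,62],[465,95],[392,460],[203,423]])/5.4+[260,145]-.4
J=np.array([[115,61,15],[115,-69,15],[-135,-69,15],[-135,61,15.]])/1e3
c=cam("top");cs=cam("side")
side=np.array([[640,357-12],[198,325-14]])/5+[255,175]
r=least_squares(lambda q:np.r_[(proj(jig2w(q,J),c)-top).ravel()],[.5,0,0])
print(r.x,r.fun.round(1)); q=r.x
print("side pred/meas",proj(jig2w(q,J[1:3]),cs),side)
bl=np.array([[283,236],[351,238],[342,405],[275,402]])/5.4+[260,145]-.4
b=onz(bl,c,.045); co,s=np.cos(q[2]),np.sin(q[2]); d=b[:,:2]-q[:2]
print("block corners jig mm",(np.c_[d@[co,s],d@[-s,co]]*1e3).round(1))
print("thumb_mid w",jig2w(q,[-.09,-.088,.046]))
print("tip mid start", jig2w(q,[-.126,-.0385,.028]))
E
```

```text
[ 0.6439309  -0.0644728  -0.20284816] [-0.6 -0.8  0.5  0.1  0.7  0.6 -0.6  0.1]
side pred/meas [[382.94577248 243.77168826]
 [294.10306071 236.12055243]] [[383.  244. ]
 [294.6 237.2]]
block corners jig mm [[  -8.1   31.8]
 [  -0.6  -11.6]
 [-108.2  -27.1]
 [-114.8   15.3]]
thumb_mid w [[ 0.53804772 -0.13253712  0.046     ]]
tip mid start [[ 0.5127581  -0.07679947  0.028     ]]
```

```bash
python3 -m creep '[[[0.74,0.028,0.039,0,0,0,-4],[0.74,0.028,0.039,0,0,0,-4],[0.74,0.028,0.039,0,0,0,-4],[0.74,0.028,0.039,0,0,0,-4],[0.74,0.028,0.039,0,0,0,-4]]]'; python3 -m creep '[[[0.74,0.028,0.039,0,0,0,-4],[0.74,0.028,0.039,0,0,0,-4],[0.74,0.028,0.039,0,0,0,-4],[0.74,0.028,0.039,0,0,0,-4],[0.74,0.028,0.039,0,0,0,-4]]]'
cat > w.py <<'E'
import sys
from h import *
from rig import manip
s=manip.read_state();c=manip.read_camera("wrist");n=sys.argv[1]
cv2.imwrite(f"pics/{n}.png",c["color"][:,:,::-1])
np.savez(f"{n}.npz",**{k:c[k] for k in("camera_matrix","dist_coeffs","tool_from_camera")},tcp_pos=s["tcp_pos"],tcp_rot=s["tcp_rot"])
x=R.from_rotvec(s["tcp_rot"]).as_matrix()
print(s["time"],s["tcp_pos"].round(4),x.round(3).tolist(),"yaw",np.degrees(np.arctan2(x[1,0],x[0,0])),s["gripper_width"],s["ft_force"].round(2),s["joint_positions"].round(2))
E
python3 w.py w1
```

```text
time: 0.65
tcp_pos: [0.3751, -0.2708, 0.2291]
tcp_rot: [-3.135, -0.145, 0.001]
ft_force: [1.4, -1.4, 0.1]
gripper_width: 0.0631
time: 1.15
tcp_pos: [0.5188, -0.0662, 0.2289]
tcp_rot: [-3.11, 0.426, 0.001]
ft_force: [0.4, -1.4, 0.5]
gripper_width: 0.0636
1.15 [ 0.5188 -0.0662  0.2289] [[0.963, -0.269, -0.0], [-0.269, -0.963, 0.003], [-0.001, -0.003, -1.0]] yaw -15.592283773095446 0.06358991439544825 [ 0.41 -1.36  0.52] [-0.35  0.31  1.51  0.    1.32  1.49]
```

View pics/w1.png

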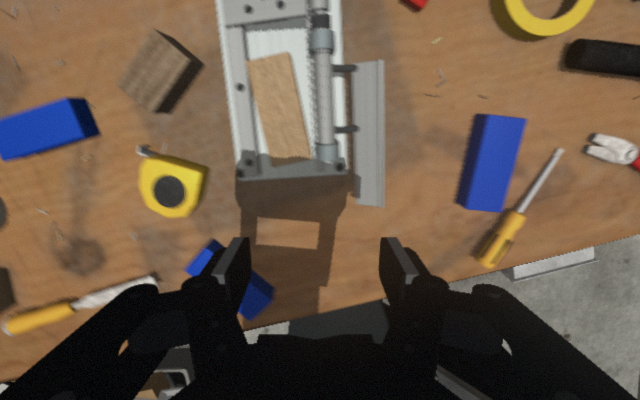

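```bash
python3 - <<'E'
import cv2
a=cv2.imread("pics/w1.png")[0:220,200:400];cv2.imwrite("pics/w1z.png",cv2.resize(a,None,fx=2.7,fy=2.7,interpolation=cv2.INTER_CUBIC))
E
```

```text
(no output)
```

View pics/w1z.png

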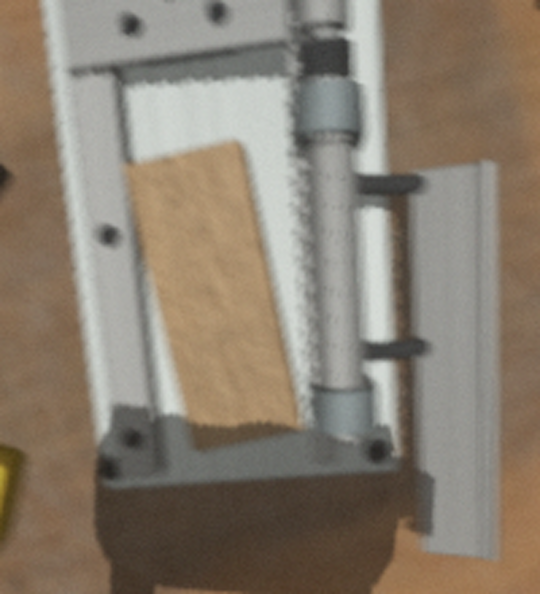

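```bash
cat > blk.py <<'E'
from h import *
z=np.load("w1.npz");c=wcam(z,z)
f=lambda l:np.array(l)/2.7+[200,0]-.3
J=np.array([[115,61,15],[115,-69,15],[-135,-69,15],[-135,61,15.]])/1e3
top=np.array([[280,62],[465,95],[392,460],[203,423]])/5.4+[260,145]-.4
w=f([[398,468],[98,486]])
h=np.array([[-15,-94-3,50],[-90,-46,56]])
def pr(q):return np.r_[(proj(jig2w(q,J),cam("top"))-top).ravel()*1,(proj(jig2w(q,J[2:]),c)-w).ravel()]
r=least_squares(pr,[.64,-.06,-.2]);q=r.x;print(q,r.fun.round(1))
def toj(P):
    d=P[:,:2]-q[:2];co,s=np.cos(q[2]),np.sin(q[2]);return (np.c_[d@[co,s],d@[-s,co]]*1e3).round(1)
print("block FR RR RL FL",toj(onz(f([[241,140],[297,430],[187,418],[130,165]]),c,.045)))
print("plate corners x -165 / -15 outer", toj(onz(f([[497,558],[490,160]]),c,.055)))
# heights by two-view for block front-right corner
a=f([[241,140]]);b=np.array([[351,238]])/5.4+[260,145]-.4
def res(X):return np.r_[(proj(X,c)-a).ravel(),(proj(X,cam("top"))-b).ravel()]
print("FR 3D",least_squares(res,[.6,0,.04]).x, least_squares(res,[.6,0,.04]).fun)
np.save("q.npy",q)
E
python3 blk.py
```

```text
[ 0.64747232 -0.06182592 -0.21849238] [-0.8 -2.   0.2 -0.4 -0.7 -0.3 -1.9 -1.3 -0.3  0.9  1.7 -0.1]
block FR RR RL FL [[  -2.4  -12.8]
 [-109.8  -27. ]
 [-102.7   16.1]
 [  -8.5   28.5]]
plate corners x -165 / -15 outer [[-164.  -104.5]
 [ -15.1 -101.2]]
FR 3D [ 0.63828938 -0.07465323  0.06821967] [ 0.04727044  0.09295591 -0.06895563 -0.41965494]
```

```bash
cat > fit.py <<'E'
from h import *
z=np.load("w1.npz");c=wcam(z,z);f=lambda l:np.array(l)/2.7+[200,0]-.3
g=lambda l:np.array(l)/5.4+[260,145]-.4
s5=lambda l:np.array(l)/5+[255,175]-.4
J=np.array([[115,61,15],[115,-69,15],[-135,-69,15],[-135,61,15.]])/1e3
TO=np.array([[-165,-101.3,52.9],[-15,-101.3,52.9],[-165,-74.7,39.1],[-15,-74.7,39.1]])/1e3
obs=[(cam("top"),J,g([[280,62],[465,95],[392,460],[203,423]])),
(cam("top"),TO,g([[438,515],[485,285],[395,510],[445,281]])),
(c,TO[:3],f([[497,558],[490,160],[420,550]])),(c,J[2:3],f([[398,468]])),
(cam("side"),J[1:3],s5([[640,345],[198,312]])),(cam("side"),TO[:2],s5([[134,287],[402,305]])) ]
fun=lambda q:np.concatenate([(proj(jig2w(q,P),cc)-o).ravel() for cc,P,o in obs])
r=least_squares(fun,[.64,-.06,-.2],loss="soft_l1");q=r.x;print(q)
i=0
for _,P,_ in obs: print(fun(q)[i:i+2*len(P)].round(1));i+=2*len(P)
np.save("q.npy",q)
def toj(P):
    d=P[:,:2]-q[:2];co,s=np.cos(q[2]),np.sin(q[2]);return (np.c_[d@[co,s],d@[-s,co]]*1e3).round(1)
print("block FR RR RL FL",toj(onz(f([[241,140],[297,430],[187,418],[130,165]]),c,.045)),toj(onz(g([[351,238],[342,405],[275,402],[283,236]]),cam("top"),.045)))
im=cv2.imread("pics/w1.png")
for P in np.vstack([J,TO,[[-.108,-.034,.068],[-.108,-.059,.068],[.028,-.032,.03],[.028,.03,.03],[-.135,.032,.032],[-.135,-.032,.027]]]):
    u=proj(jig2w(q,P),c)[0];cv2.circle(im,(int(u[0]+.5),int(u[1]+.5)),2,(0,0,255),-1) if 0<=u[1]<400 else 0
cv2.imwrite("pics/ov1.png",cv2.resize(im[0:220,200:400],None,fx=2.7,fy=2.7))
E
python3 fit.py
```

```text
[ 0.64606115 -0.06246739 -0.20669602]
[-1.1 -1.5  0.1 -0.3 -0.   0.  -1.3 -0.6]
[-0.5 -0.7 -0.8 -0.5 -0.3 -1.  -1.2 -0.6]
[-0.7  0.3  0.8  0.1  1.8  0.8]
[1.8 1.1]
[ 0.9 -0.2  0.6 -1.5]
[ 0.2 -0.5  1.2  0.7]
block FR RR RL FL [[  -1.3  -11.9]
 [-108.8  -24.8]
 [-101.2   18.2]
 [  -6.9   29.5]] [[  -2.2  -14. ]
 [-109.7  -29.9]
 [-116.5   12.4]
 [  -9.9   29.3]]
```

View pics/ov1.png

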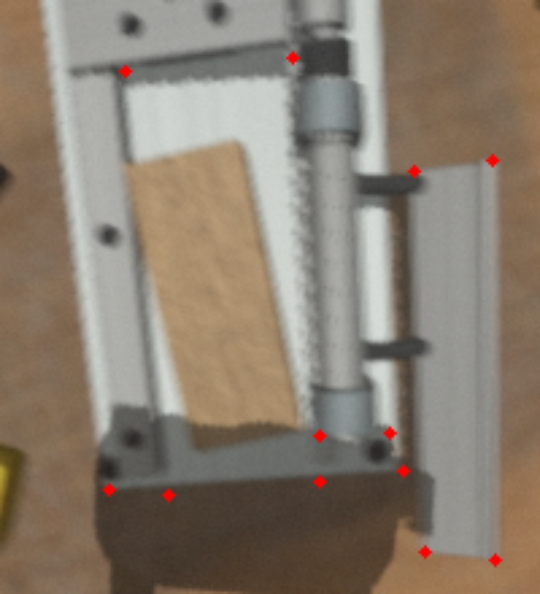

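```bash
cat > g.py <<'E'
import sys
from h import *
from rig import manip
s=manip.read_state();q=np.load("q.npy")
if len(sys.argv)>3:
  t=jig2w(q,np.array([float(v) for v in sys.argv[1:4]])/1e3)[0];print("delta mm",((t-s["tcp_pos"])*1e3).round(1))
x=R.from_rotvec(s["tcp_rot"]).as_matrix();d=s["tcp_pos"][:2]-q[:2];co,sn=np.cos(q[2]),np.sin(q[2])
print("jig pos",round(1e3*(d@[co,sn]),1),round(1e3*(d@[-sn,co]),1),round(1e3*s["tcp_pos"][2],1),"yaw err deg",np.degrees(q[2]-np.arctan2(x[1,0],x[0,0])).round(2),"w",s["gripper_width"].round(4),"F",s["ft_force"].round(1),"t",s["time"])
print("x unit",co,sn)
E
python3 g.py -132 -44 120
```

```text
delta mm [ -13.5  -17.7 -108.8]Traceback (most recent call last):
  File "g.py", line 8, in <module>
    print("jig pos",round(1e3*(d@[co,sn]),1),round(1e3*(d@[-sn,co]),1),round(1e3*s["tcp_pos"][2],1),"yaw err deg",np.degrees(q[2]-np.arctan2(x[1,0],x[0,0])).round(2),"w",s["gripper_width"].round(4),"F",s["ft_force"].round(1),"t",s["time"])
                                                                                                                                                                          ^^^^^^^^^^^^^^^^^^^^^^^^
AttributeError: 'float' object has no attribute 'round'
```

```bash
sed -i 's/s\["gripper_width"\].round(4)/round(s["gripper_width"],4)/' g.py
python3 -m creep '[[[0.61,-0.0045,-0.006,-0.036,0,0,1.9],[0.61,-0.0045,-0.006,-0.036,0,0,1.9],[0.61,-0.0045,-0.006,-0.036,0,0,0],[0.61,0,0,0,0,0,0],[0.61,0,0,0,0,0,0]]]'; python3 g.py -132 -44 120; python3 w.py w2;  python3 - <<'E'
from rig import manip
import cv2
for n in("side","top"):
    cv2.imwrite(f"pics/{n}1.png",cv2.resize(manip.read_camera(n)["color"][130:290,240:420,::-1],None,fx=4,fy=3.6,interpolation=cv2.INTER_CUBIC))
E
```

```text
time: 1.7
tcp_pos: [0.509, -0.0752, 0.1185]
tcp_rot: [-3.121, 0.308, -0.004]
ft_force: [0.4, 1.0, 0.6]
gripper_width: 0.0522
delta mm [-1.2 -3.2  1.5]
jig pos -131.5 -40.6 118.5 yaw err deg -0.58 w 0.0522 F [0.4 1.  0.6] t 1.7
x unit 0.9787143222032842 -0.20522737515781367
1.7 [ 0.509  -0.0752  0.1185] [[0.981, -0.195, 0.003], [-0.195, -0.981, 0.006], [0.002, -0.006, -1.0]] yaw -11.265490428708272 0.05223988227668939 [0.37 1.04 0.57] [-0.38  0.41  1.68  0.01  1.05  1.39]
```

View pics/w2.png

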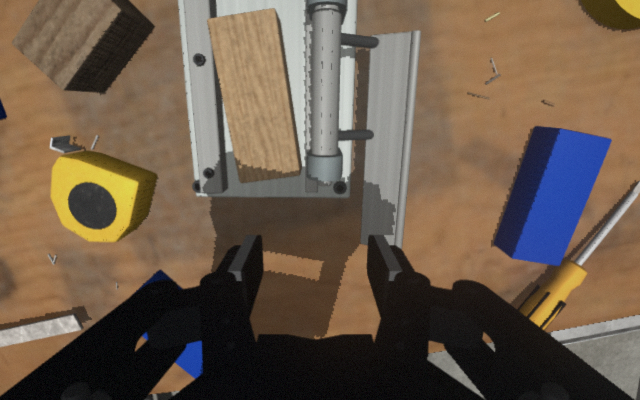

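View pics/side1.png

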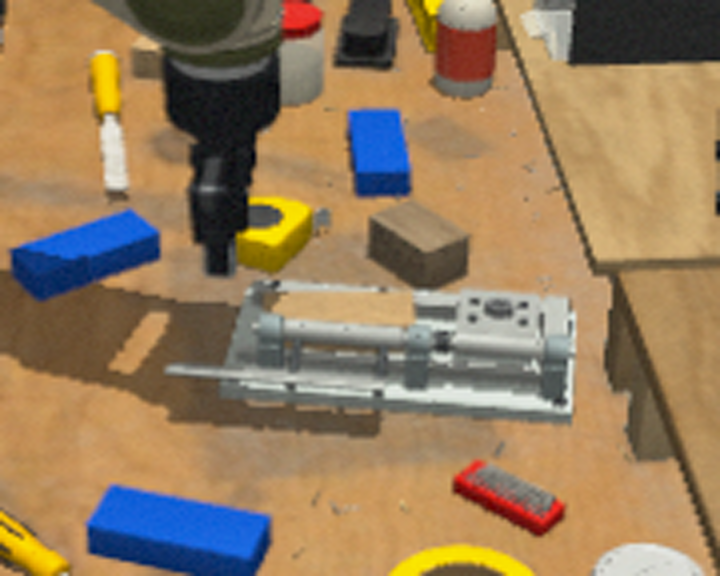

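```bash
python3 - <<'E'
from h import *
z=np.load("w2.npz");c=wcam(z,z);q=np.load("q.npy")
def toj(P):
    d=P[:,:2]-q[:2];co,s=np.cos(q[2]),np.sin(q[2]);return (np.c_[d@[co,s],d@[-s,co]]*1e3).round(1)
print("base NL NR", toj(onz([[195.5,195.5],[350,196]],c,.015)))
print("block RR RL FR FL",toj(onz([[299,175],[238,182],[277,10],[208,18]],c,.045)))
print("plate inner/outer near, far outer",toj(onz([[361,243]],c,.039)),toj(onz([[402,247],[418,31]],c,.053)))
print("proj tcp + fingertips",proj(z["tcp_pos"],c))
E
```

```text
base NL NR [[-134.8   60.2]
 [-133.7  -69.3]]
block RR RL FR FL [[-109.7  -28.5]
 [-115.4   15.8]
 [  -3.1  -14.9]
 [  -7.7   29.4]]
plate inner/outer near, far outer [[-165.2  -76.8]] [[-161.6 -105.2]
 [ -15.9 -102.7]]
proj tcp + fingertips [[315.00862067 248.37963778]]
```

```bash

python3 -m creep '[[[0.61,-0.001,-0.003,-0.03,0,0,-0.6],[0.61,0,0,-0.028,0,0,0],[0.61,0,0,0,0,0,0],[0.61,0,0,0,0,0,0],[0.61,0,0,0,0,0,0]]]'; python3 g.py -132 -44 28; python3 w.py w3;  python3 - <<'E'
from rig import manip
import cv2
cv2.imwrite(f"pics/side2.png",cv2.resize(manip.read_camera("side")["color"][180:270,250:400,::-1],None,fx=5,fy=5,interpolation=cv2.INTER_CUBIC))
E
```

```text
time: 2.35
tcp_pos: [0.5132, -0.0795, 0.0679]
tcp_rot: [-3.123, 0.324, -0.029]
ft_force: [-0.5, -0.5, 0.4]
gripper_width: 0.0522
delta mm [ -5.3   1.1 -39.9]
jig pos -126.6 -43.9 67.9 yaw err deg -0.01 w 0.0522 F [-0.5 -0.5  0.4] t 2.35
x unit 0.9787143222032842 -0.20522737515781367
2.35 [ 0.5132 -0.0795  0.0679] [[0.979, -0.205, 0.019], [-0.205, -0.979, -0.001], [0.018, -0.003, -1.0]] yaw -11.82975767094744 0.052237460334708885 [-0.52 -0.51  0.36] [-0.38  0.48  1.72  0.01  0.92  1.39]
```

View pics/w3.png

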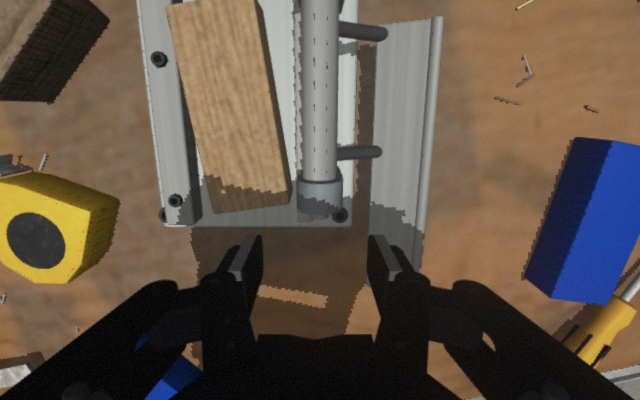

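View pics/side2.png

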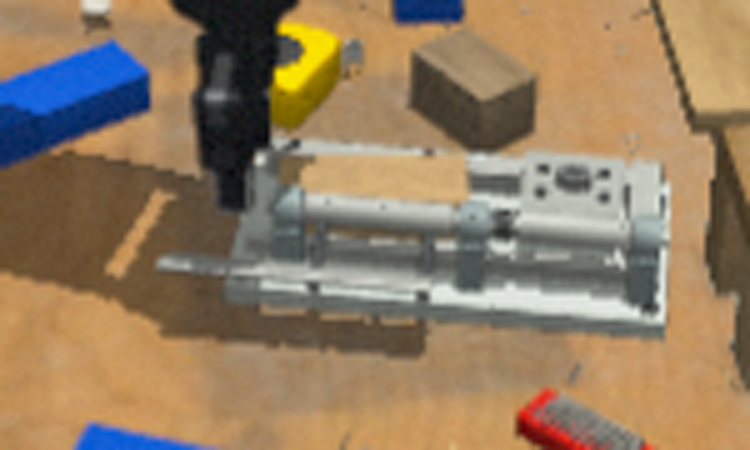

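```bash

python3 -m creep '[[[0.61,-0.006,0.001,-0.004,0,1.1,0],[0.61,0,0,-0.004,0,0,0],[0.61,0,0,0,0,0,0],[0.61,0,0,0,0,0,0],[0.61,0,0,0,0,0,0]]]'; python3 g.py -132 -44 28; python3 w.py w4
```

```text
time: 2.95
tcp_pos: [0.5073, -0.0786, 0.0608]
tcp_rot: [3.123, -0.323, 0.001]
ft_force: [-0.3, -0.1, -0.2]
gripper_width: 0.0522
delta mm [  0.5   0.2 -32.8]
jig pos -132.5 -44.3 60.8 yaw err deg -0.02 w 0.0522 F [-0.3 -0.1 -0.2] t 2.95
x unit 0.9787143222032842 -0.20522737515781367
2.95 [ 0.5073 -0.0786  0.0608] [[0.979, -0.205, 0.0], [-0.205, -0.979, -0.002], [0.001, 0.002, -1.0]] yaw -11.820449310146042 0.05223836055876069 [-0.28 -0.08 -0.24] [-0.38  0.49  1.73 -0.    0.92  1.4 ]
```

```bash

python3 -m creep '[[[0.61,0,0,-0.004,0,0,0],[0.61,0,0,-0.004,0,0,0],[0.61,0,0,-0.004,0,0,0],[0.61,0,0,-0.004,0,0,0],[0.61,0,0,0,0,0,0]]]'; python3 g.py -132 -44 28;python3 -m creep '[[[0.61,0,0,-0.004,0,0,0],[0.61,0,0,-0.004,0,0,0],[0.61,0,0,-0.003,0,0,0],[0.61,0,0,0,0,0,0],[0.61,0,0,0,0,0,0]]]'; python3 g.py -132 -44 28; python3 w.py w5;  python3 - <<'E'
from rig import manip
import cv2
cv2.imwrite(f"pics/side3.png",cv2.resize(manip.read_camera("side")["color"][180:270,250:400,::-1],None,fx=5,fy=5,interpolation=cv2.INTER_CUBIC))
E
```

```text
time: 3.5
tcp_pos: [0.5072, -0.0786, 0.0431]
tcp_rot: [3.123, -0.323, 0.0]
ft_force: [-0.7, -0.7, 0.0]
gripper_width: 0.052
delta mm [  0.7   0.2 -15.1]
jig pos -132.6 -44.3 43.1 yaw err deg -0.02 w 0.052 F [-0.7 -0.7  0. ] t 3.5
x unit 0.9787143222032842 -0.20522737515781367
time: 4.0
tcp_pos: [0.508, -0.0764, 0.033]
tcp_rot: [-3.123, 0.324, -0.003]
ft_force: [-0.8, -1.1, 4.1]
gripper_width: 0.0519
delta mm [-0.1 -2.1 -5. ]
jig pos -132.3 -42.0 33.0 yaw err deg 0.01 w 0.0519 F [-0.8 -1.1  4.1] t 4.0
x unit 0.9787143222032842 -0.20522737515781367
4.0 [ 0.508  -0.0764  0.033 ] [[0.979, -0.205, 0.002], [-0.205, -0.979, 0.001], [0.002, -0.002, -1.0]] yaw -11.849474178236816 0.05194962444378474 [-0.75 -1.07  4.13] [-0.38  0.54  1.75  0.    0.86  1.4 ]
```

View pics/w5.png

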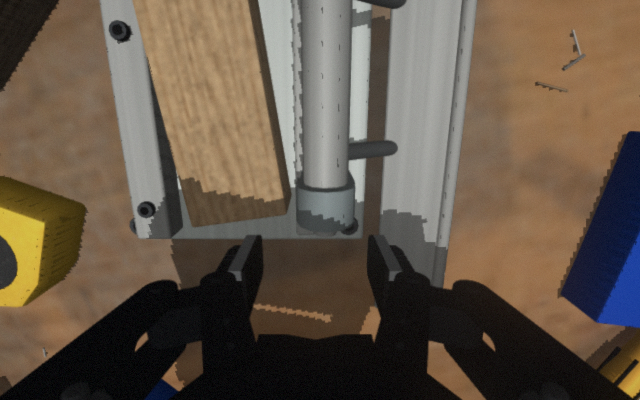

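View pics/side3.png

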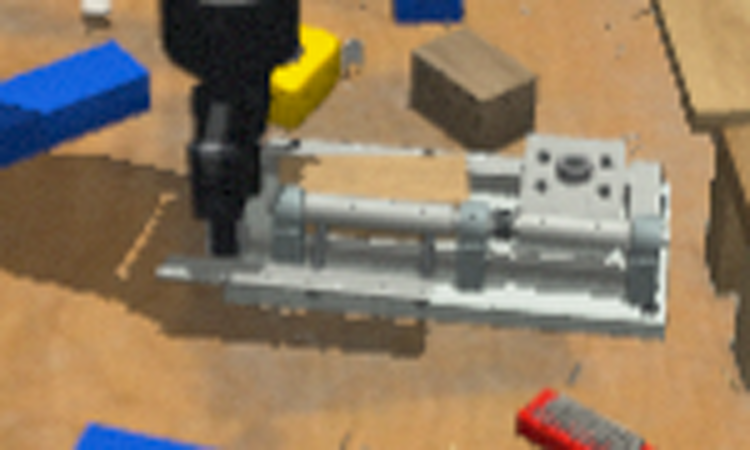

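```bash

python3 -m creep '[[[0.61,0,-0.001,-0.003,0,0,0],[0.61,0,-0.001,-0.003,0,0,0],[0.61,0,-0.0005,-0.002,0,0,0],[0.61,0,0,0,0,0,0],[0.61,0,0,0,0,0,0]]]'; python3 g.py -132 -44 28; python3 w.py w6;  python3 - <<'E'
from rig import manip
import cv2
cv2.imwrite(f"pics/side4.png",cv2.resize(manip.read_camera("side")["color"][180:270,250:400,::-1],None,fx=5,fy=5,interpolation=cv2.INTER_CUBIC))
E
```

```text
time: 4.6
tcp_pos: [0.5092, -0.0731, 0.0298]
tcp_rot: [-3.115, 0.325, -0.007]
ft_force: [-2.2, -2.6, 6.3]
gripper_width: 0.0522
delta mm [-1.4 -5.3 -1.8]
jig pos -131.7 -38.5 29.8 yaw err deg 0.06 w 0.0522 F [-2.2 -2.6  6.3] t 4.6
x unit 0.9787143222032842 -0.20522737515781367
4.6 [ 0.5092 -0.0731  0.0298] [[0.978, -0.206, 0.005], [-0.206, -0.978, 0.009], [0.003, -0.01, -1.0]] yaw -11.90602833680057 0.052161375445570445 [-2.23 -2.62  6.34] [-0.38  0.54  1.75  0.01  0.85  1.39]
```

View pics/w6.png

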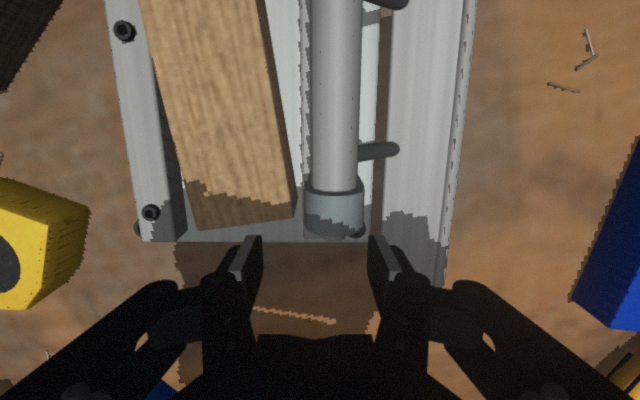

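View pics/side4.png

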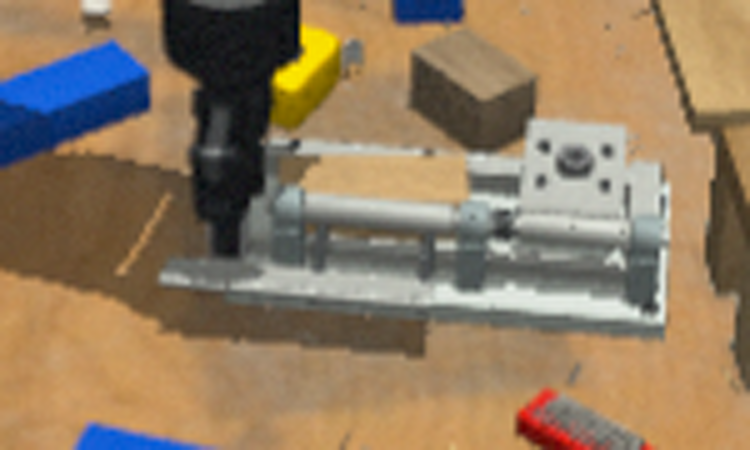

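```bash

python3 -m creep '[[[0.61,0,-0.003,-0.002,0,0,0],[0.61,0,-0.003,-0.002,0,0,0],[0.61,0,-0.003,-0.002,0,0,0],[0.61,0,-0.001,-0.001,0,0,0],[0.61,0,-0.001,-0.001,0,0,0]]]'; python3 g.py -132 -44 28
```

```text
time: 5.2
tcp_pos: [0.5097, -0.0728, 0.0293]
tcp_rot: [-3.097, 0.327, -0.005]
ft_force: [-4.9, 4.4, 12.9]
gripper_width: 0.0517
delta mm [-1.8 -5.6 -1.3]
jig pos -131.4 -38.1 29.3 yaw err deg 0.22 w 0.0517 F [-4.9  4.4 12.9] t 5.2
x unit 0.9787143222032842 -0.20522737515781367
```

```bash
python3 w.py w7;  python3 - <<'E'
from rig import manip
import cv2
cv2.imwrite(f"pics/side5.png",cv2.resize(manip.read_camera("side")["color"][180:270,250:400,::-1],None,fx=5,fy=5,interpolation=cv2.INTER_CUBIC))
E
```

```text
5.2 [ 0.5097 -0.0728  0.0293] [[0.978, -0.209, 0.006], [-0.209, -0.978, 0.027], [0.0, -0.027, -1.0]] yaw -12.062340222421266 0.05174830097320721 [-4.88  4.41 12.93] [-0.38  0.55  1.74  0.04  0.85  1.37]
```

View pics/w7.png

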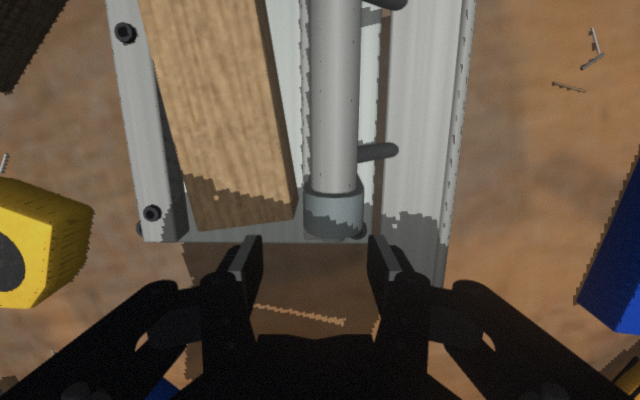

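View pics/side5.png

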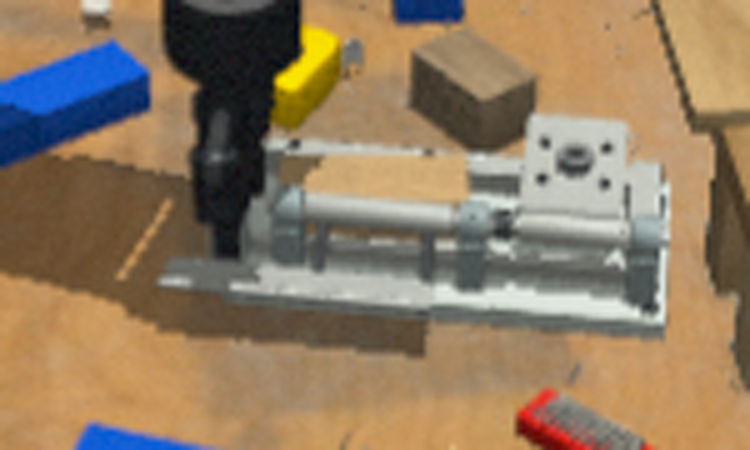

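```bash

python3 -m creep '[[[0.61,0,-0.005,0.001,-1.0,0,0],[0.61,0,-0.005,0,-1.0,0,0],[0.61,0,-0.004,0,-0.6,0,0],[0.61,0,-0.002,-0.001,-0.3,0,0],[0.61,0,0,-0.001,-0.3,0,0]]]'; python3 g.py -132 -46 28; python3 w.py w8
```

```text
time: 5.8
tcp_pos: [0.5089, -0.0765, 0.0332]
tcp_rot: [3.113, -0.334, 0.008]
ft_force: [-1.6, 0.1, 5.2]
gripper_width: 0.052
delta mm [-1.5 -3.9 -5.2]
jig pos -131.4 -41.8 33.2 yaw err deg 0.39 w 0.052 F [-1.6  0.1  5.2] t 5.8
x unit 0.9787143222032842 -0.20522737515781367
5.8 [ 0.5089 -0.0765  0.0332] [[0.977, -0.212, 0.004], [-0.212, -0.977, -0.011], [0.006, 0.01, -1.0]] yaw -12.234703869579105 0.051969584655482154 [-1.62  0.11  5.18] [-0.37  0.54  1.75 -0.01  0.85  1.42]
```

```bash

python3 -m creep '[[[0.61,-0.001,-0.004,-0.002,0.2,0,0.3],[0.61,0,-0.004,-0.002,-0.2,0,0],[0.61,0,-0.003,-0.002,-0.2,0,0],[0.61,0,-0.001,-0.001,-0.2,0,0],[0.61,0,-0.001,-0.001,-0.2,0,0]]]'; python3 g.py -132 -46 28; python3 w.py w9
```

```text
time: 6.35
tcp_pos: [0.5091, -0.0752, 0.0313]
tcp_rot: [3.124, -0.33, 0.011]
ft_force: [-3.0, 5.3, 9.2]
gripper_width: 0.0521
delta mm [-1.7 -5.2 -3.3]
jig pos -131.4 -40.6 31.3 yaw err deg 0.21 w 0.0521 F [-3.   5.3  9.2] t 6.35
x unit 0.9787143222032842 -0.20522737515781367
6.35 [ 0.5091 -0.0752  0.0313] [[0.978, -0.209, 0.007], [-0.209, -0.978, -0.001], [0.007, -0.0, -1.0]] yaw -12.051544194048372 0.05213772681483955 [-2.97  5.3   9.21] [-0.38  0.54  1.75  0.    0.85  1.4 ]
```

```bash

python3 -m creep '[[[0.61,0.005,-0.0015,-0.001,0,0,0],[0.61,0.005,-0.0015,-0.001,0,0,0],[0.61,0.005,-0.0015,-0.001,0,0,0],[0.61,0.005,-0.0015,-0.001,0,0,0],[0.61,0.003,-0.001,-0.001,0,0,0]]]'; python3 g.py -132 -42 28; python3 w.py w10
```

```text
time: 6.9
tcp_pos: [0.5279, -0.0776, 0.0278]
tcp_rot: [-3.119, 0.329, 0.011]
ft_force: [-8.4, 6.8, 14.3]
gripper_width: 0.0521
delta mm [-19.7   1.1   0.2]
jig pos -112.5 -39.1 27.8 yaw err deg 0.2 w 0.0521 F [-8.4  6.8 14.3] t 6.9
x unit 0.9787143222032842 -0.20522737515781367
6.9 [ 0.5279 -0.0776  0.0278] [[0.978, -0.209, -0.006], [-0.209, -0.978, 0.006], [-0.008, -0.005, -1.0]] yaw -12.041842383313822 0.05213267221262177 [-8.43  6.75 14.26] [-0.37  0.58  1.68  0.    0.88  1.41]
```

View pics/w10.png

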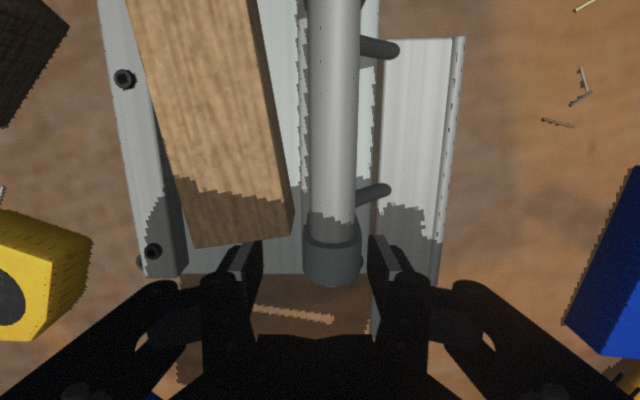

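```bash

python3 -m creep '[[[0.61,0.004,-0.003,0.002,-0.3,-0.3,0],[0.61,0.004,-0.003,0.001,0,0,0],[0.61,0.004,-0.002,0,0,0,0],[0.61,0.004,-0.0015,0,0,0,0],[0.61,0.004,-0.0015,-0.0005,0,0,0]]]'; python3 g.py -132 -42 28; python3 w.py w11
```

```text
time: 7.45
tcp_pos: [0.5442, -0.0849, 0.0313]
tcp_rot: [-3.118, 0.329, 0.022]
ft_force: [-6.8, 5.7, 10.0]
gripper_width: 0.0519
delta mm [-36.    8.4  -3.3]
jig pos -95.1 -42.9 31.3 yaw err deg 0.2 w 0.0519 F [-6.8  5.7 10. ] t 7.45
x unit 0.9787143222032842 -0.20522737515781367
7.45 [ 0.5442 -0.0849  0.0313] [[0.978, -0.209, -0.013], [-0.209, -0.978, 0.008], [-0.015, -0.005, -1.0]] yaw -12.044925351321949 0.051862319627383587 [-6.83  5.66 10.04] [-0.37  0.61  1.62  0.    0.93  1.41]
```

View pics/w11.png

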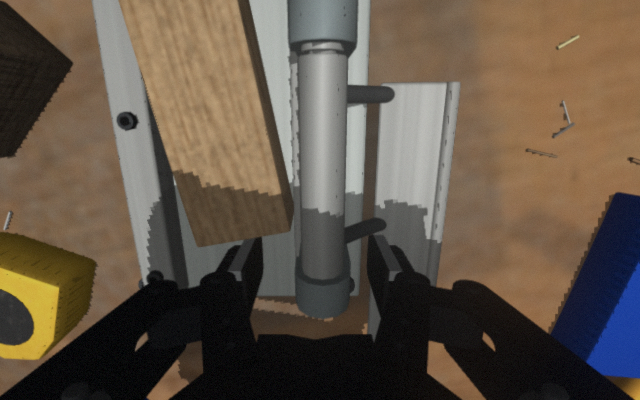

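```bash
cat > b.py <<'E'
import sys,ast
from h import *
n=sys.argv[1];pts=ast.literal_eval(sys.argv[2])
z=np.load(n+".npz");c=wcam(z,z);q=np.load("q.npy");P=onz(pts,c,.045);d=P[:,:2]-q[:2];co,s=np.cos(q[2]),np.sin(q[2])
print("jig",(np.c_[d@[co,s],d@[-s,co]]*1e3).round(1).tolist())
E
python3 b.py w11 '[[293,222],[198,247]]';python3 b.py w10 '[[293,222],[197,247]]'
python3 -m creep '[[[0.61,0.005,-0.002,-0.0005,-0.2,-0.4,0],[0.61,0.005,-0.002,-0.0005,0,-0.4,0],[0.61,0.005,-0.002,-0.0005,0,-0.2,0],[0.61,0.005,-0.0015,-0.0005,0,0,0],[0.61,0.005,-0.0015,-0.0005,0,0,0]]]'; python3 g.py -132 -42 28; python3 w.py w12;  python3 - <<'E'
from rig import manip
import cv2
cv2.imwrite(f"pics/side6.png",cv2.resize(manip.read_camera("side")["color"][170:270,250:400,::-1],None,fx=5,fy=5,interpolation=cv2.INTER_CUBIC))
E
```

```text
jig [[-75.0, -33.1], [-87.5, 11.2]]
jig [[-91.3, -29.6], [-103.3, 14.0]]
time: 8.0
tcp_pos: [0.5656, -0.0899, 0.0298]
tcp_rot: [-3.113, 0.328, 0.015]
ft_force: [-8.0, 2.7, 10.2]
gripper_width: 0.0525
delta mm [-57.3  13.4  -1.8]
jig pos -73.1 -43.4 29.8 yaw err deg 0.18 w 0.0525 F [-8.   2.7 10.2] t 8.0
x unit 0.9787143222032842 -0.20522737515781367
8.0 [ 0.5656 -0.0899  0.0298] [[0.978, -0.208, -0.008], [-0.208, -0.978, 0.012], [-0.011, -0.01, -1.0]] yaw -12.024212522401582 0.05249932696332345 [-7.96  2.67 10.2 ] [-0.37  0.65  1.55  0.01  0.95  1.41]
```

View pics/w12.png

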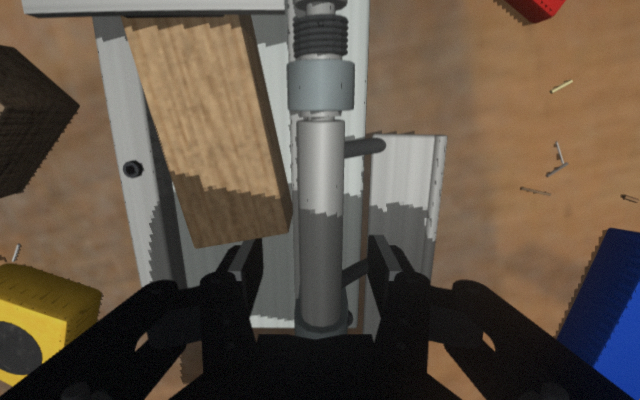

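View pics/side6.png

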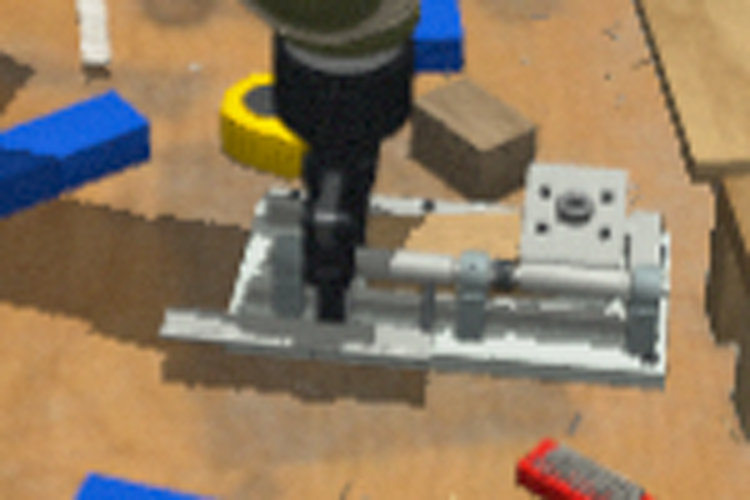

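```bash
python3 b.py w12 '[[291,222],[240,14],[197,247],[124,25]]'; python3 b.py w10 '[[293,226],[247,0],[195,247],[130,0]]'; python3 b.py w6 '[[296,213],[267,0],[199,228],[146,0]]'
python3 - <<'E'
import cv2
a=cv2.imread("pics/w12.png")[0:270,100:400];cv2.imwrite("pics/w12z.png",cv2.resize(a,None,fx=2.2,fy=2.2,interpolation=cv2.INTER_CUBIC))
E
```

```text
jig [[-52.6, -32.9], [30.2, -15.9], [-65.0, 10.6], [27.4, 28.8]]
jig [[-93.1, -29.6], [-5.1, -14.8], [-103.3, 14.9], [-4.2, 28.4]]
jig [[-107.3, -30.3], [-23.7, -20.8], [-114.6, 13.6], [-22.9, 24.9]]
```

View pics/w12z.png

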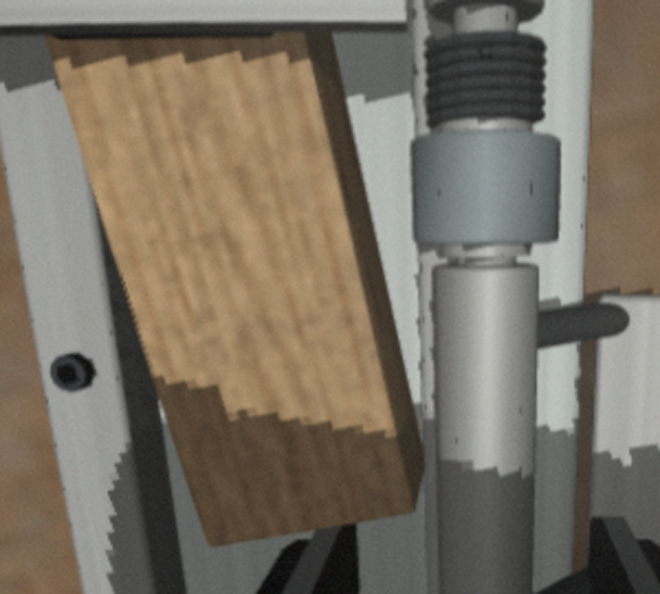

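```bash

python3 -m creep '[[[0.61,0.005,-0.0015,-0.0005,-0.4,-0.3,0],[0.61,0.005,-0.0015,-0.0005,-0.2,-0.3,0],[0.61,0.005,-0.0012,-0.0005,0,-0.2,0],[0.61,0.004,-0.0012,-0.0005,0,0,0],[0.61,0.003,-0.001,-0.0005,0,0,0]]]'; python3 g.py -132 -42 28; python3 w.py w13;  python3 - <<'E'
from rig import manip
import cv2
cv2.imwrite(f"pics/side7.png",cv2.resize(manip.read_camera("side")["color"][170:270,250:400,::-1],None,fx=5,fy=5,interpolation=cv2.INTER_CUBIC))
a=cv2.imread("pics/w13.png")[0:270,100:400];cv2.imwrite("pics/w13z.png",cv2.resize(a,None,fx=2.2,fy=2.2,interpolation=cv2.INTER_CUBIC))
E
```

```text
time: 8.6
tcp_pos: [0.5852, -0.0941, 0.029]
tcp_rot: [-3.12, 0.328, 0.005]
ft_force: [-7.5, 3.5, 9.5]
gripper_width: 0.0521
delta mm [-76.9  17.6  -1. ]
jig pos -53.1 -43.5 29.0 yaw err deg 0.16 w 0.0521 F [-7.5  3.5  9.5] t 8.6
x unit 0.9787143222032842 -0.20522737515781367
8.6 [ 0.5852 -0.0941  0.029 ] [[0.978, -0.208, -0.003], [-0.208, -0.978, 0.005], [-0.004, -0.004, -1.0]] yaw -12.005625182107813 0.05214853263018462 [-7.52  3.52  9.49] [-0.36  0.68  1.49  0.    0.97  1.42]
```

View pics/w13z.png

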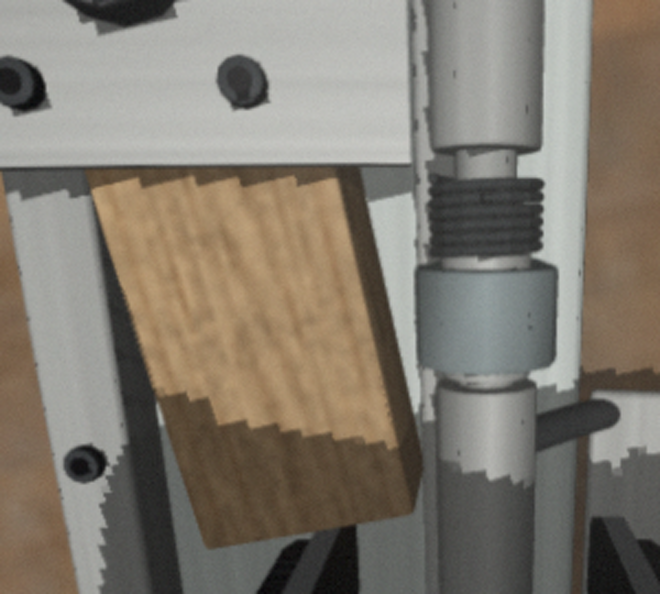

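View pics/side7.png

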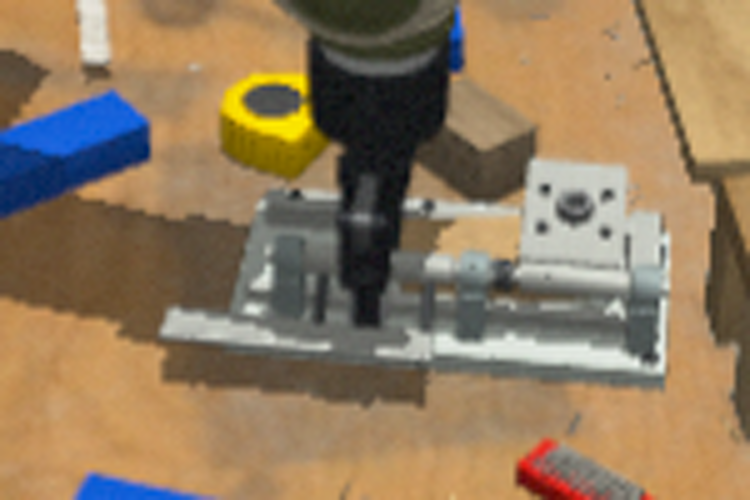

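```bash

python3 -m creep '[[[0.61,0.003,-0.001,-0.0003,-0.2,-0.1,0],[0.61,0.003,-0.001,-0.0003,-0.2,0,0],[0.61,0.002,-0.001,-0.0003,0,0,0],[0.61,0.002,-0.0008,-0.0003,0,0,0],[0.61,0.002,-0.0008,-0.0005,0,0,0]]]'; python3 g.py -132 -42 28; python3 w.py w14; python3 b.py w14 '[[288,232.7],[196.5,248]]'; python3 b.py w13 '[[288,232.7],[196,248.5]]'; python3 - <<'E'
import cv2
a=cv2.imread("pics/w14.png")[0:270,100:400];cv2.imwrite("pics/w14z.png",cv2.resize(a,None,fx=2.2,fy=2.2,interpolation=cv2.INTER_CUBIC))
E
```

```text
time: 9.2
tcp_pos: [0.5944, -0.0963, 0.029]
tcp_rot: [-3.124, 0.328, 0.016]
ft_force: [-6.7, 3.7, 10.4]
gripper_width: 0.0522
delta mm [-86.2  19.9  -1. ]
jig pos -43.6 -43.8 29.0 yaw err deg 0.14 w 0.0522 F [-6.7  3.7 10.4] t 9.2
x unit 0.9787143222032842 -0.20522737515781367
9.2 [ 0.5944 -0.0963  0.029 ] [[0.978, -0.208, -0.01], [-0.208, -0.978, 0.001], [-0.01, 0.001, -1.0]] yaw -11.982625375764929 0.05218249456800623 [-6.69  3.71 10.41] [-0.35  0.7   1.45 -0.    1.    1.43]
jig [[-27.8, -31.7], [-35.4, 10.1]]
jig [[-37.5, -31.5], [-45.3, 10.7]]
```

View pics/w14z.png

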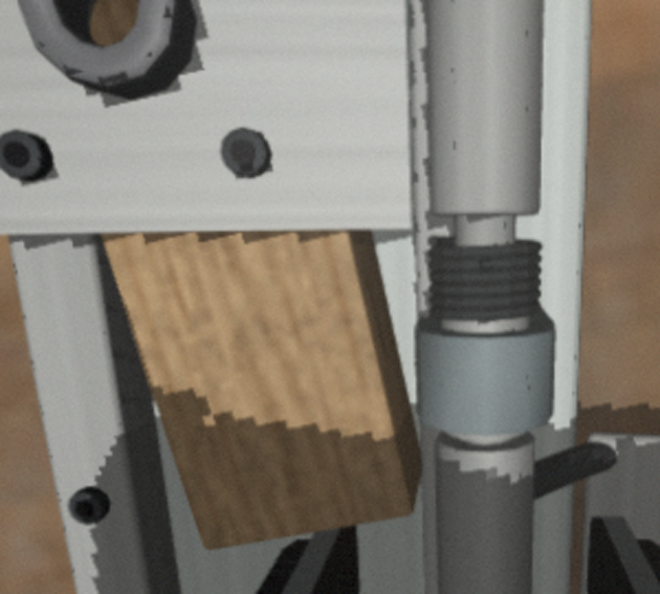

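```bash

python3 -m creep '[[[0.61,0.002,-0.0008,-0.0003,-0.1,-0.3,0],[0.61,0.002,-0.0008,-0.0003,-0.1,-0.2,0],[0.61,0.002,-0.0008,-0.0003,0,0,0],[0.61,0.002,-0.0008,-0.0003,0,0,0],[0.61,0.0015,-0.0008,-0.0005,0,0,0]]]'; python3 g.py -132 -42 28; python3 w.py w15;  python3 b.py w15 '[[288,232.7],[196.5,248]]'
python3 -m creep '[[[0.61,0.0015,-0.0008,-0.0003,-0.1,-0.1,0],[0.61,0.0015,-0.0008,-0.0003,0,0,0],[0.61,0.0015,-0.0008,-0.0003,0,0,0],[0.61,0.001,-0.0008,-0.0003,0,0,0],[0.61,0.001,-0.0006,-0.0005,0,0,0]]]'; python3 g.py -132 -42 28; python3 w.py w16; python3 - <<'E'
import cv2
a=cv2.imread("pics/w16.png")[0:270,100:400];cv2.imwrite("pics/w16z.png",cv2.resize(a,None,fx=2.2,fy=2.2,interpolation=cv2.INTER_CUBIC))
E
```

```text
time: 9.75
tcp_pos: [0.6012, -0.0979, 0.029]
tcp_rot: [-3.124, 0.327, 0.017]
ft_force: [-8.3, 5.0, 9.8]
gripper_width: 0.052
delta mm [-92.9  21.4  -1. ]
jig pos -36.7 -43.9 29.0 yaw err deg 0.12 w 0.052 F [-8.3  5.   9.8] t 9.75
x unit 0.9787143222032842 -0.20522737515781367
9.75 [ 0.6012 -0.0979  0.029 ] [[0.978, -0.207, -0.011], [-0.207, -0.978, 0.002], [-0.011, 0.001, -1.0]] yaw -11.960940011120005 0.05199890391965469 [-8.28  5.03  9.76] [-0.35  0.72  1.43 -0.    1.01  1.43]
jig [[-20.9, -31.9], [-28.4, 9.9]]
time: 10.3
tcp_pos: [0.6041, -0.0985, 0.0289]
tcp_rot: [-3.121, 0.326, 0.033]
ft_force: [-8.1, 4.6, 11.7]
gripper_width: 0.0524
delta mm [-95.8  22.1  -0.9]
jig pos -33.7 -43.9 28.9 yaw err deg 0.1 w 0.0524 F [-8.1  4.6 11.7] t 10.3
x unit 0.9787143222032842 -0.20522737515781367
10.3 [ 0.6041 -0.0985  0.0289] [[0.978, -0.207, -0.02], [-0.207, -0.978, 0.005], [-0.021, -0.001, -1.0]] yaw -11.937959021219438 0.05235776438699748 [-8.07  4.64 11.65] [-0.35  0.73  1.41 -0.    1.03  1.43]
```

View pics/w16z.png

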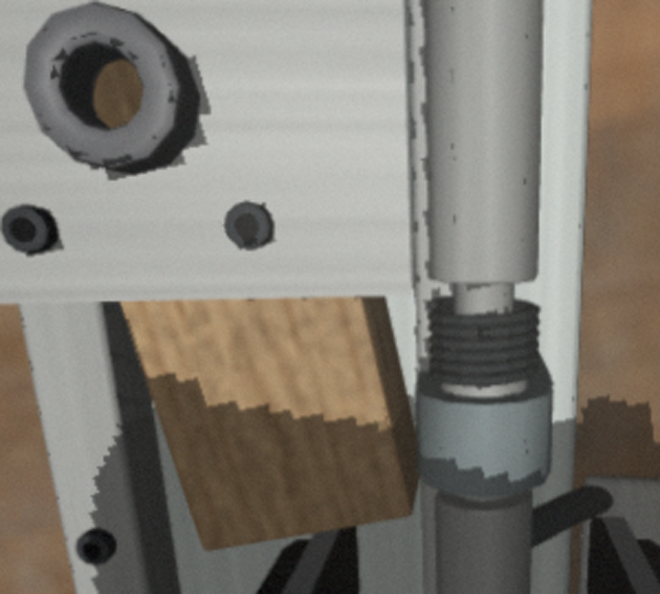

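```bash
python3 b.py w16 '[[288,233],[193,249]]'
python3 -m creep '[[[0.61,0.002,-0.0008,-0.0003,-0.2,-0.6,0],[0.61,0.002,-0.0008,-0.0003,0,-0.3,0],[0.61,0.002,-0.0008,-0.0003,0,-0.3,0],[0.61,0.002,-0.0008,-0.0003,0,-0.2,0],[0.61,0.002,-0.0006,-0.0003,0,-0.2,0]]]'; python3 g.py -132 -42 28; python3 w.py w17; python3 - <<'E'
from rig import manip
import cv2
a=cv2.imread("pics/w17.png")[0:270,100:400];cv2.imwrite("pics/w17z.png",cv2.resize(a,None,fx=2.2,fy=2.2,interpolation=cv2.INTER_CUBIC))
cv2.imwrite(f"pics/side8.png",cv2.resize(manip.read_camera("side")["color"][170:270,250:400,::-1],None,fx=5,fy=5,interpolation=cv2.INTER_CUBIC))
E
```

```text
jig [[-17.8, -31.9], [-25.7, 11.5]]
time: 10.85
tcp_pos: [0.6046, -0.0983, 0.0287]
tcp_rot: [-3.118, 0.321, 0.033]
ft_force: [-14.3, 2.6, 14.3]
gripper_width: 0.0528
delta mm [-96.4  21.9  -0.7]
jig pos -33.2 -43.6 28.7 yaw err deg -0.09 w 0.0528 F [-14.3   2.6  14.3] t 10.85
x unit 0.9787143222032842 -0.20522737515781367
10.85 [ 0.6046 -0.0983  0.0287] [[0.979, -0.204, -0.02], [-0.204, -0.979, 0.01], [-0.022, -0.005, -1.0]] yaw -11.751977837352582 0.052839041535220385 [-14.27   2.64  14.35] [-0.35  0.73  1.41  0.    1.03  1.42]
```

View pics/w17z.png

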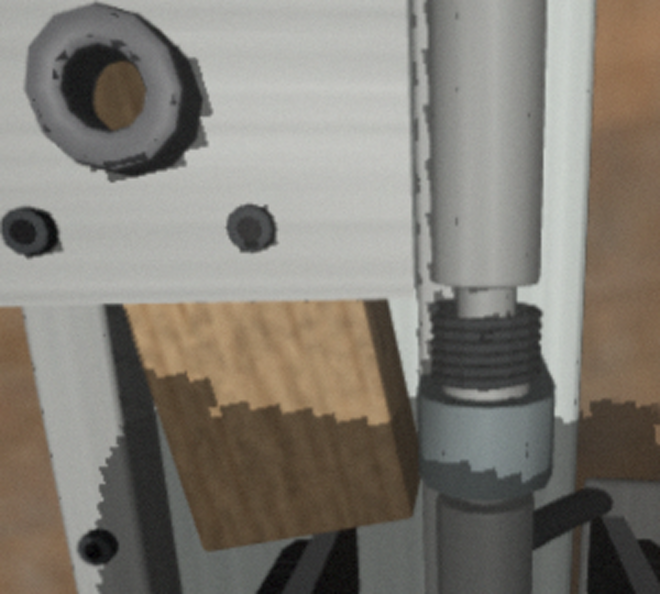

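View pics/side8.png

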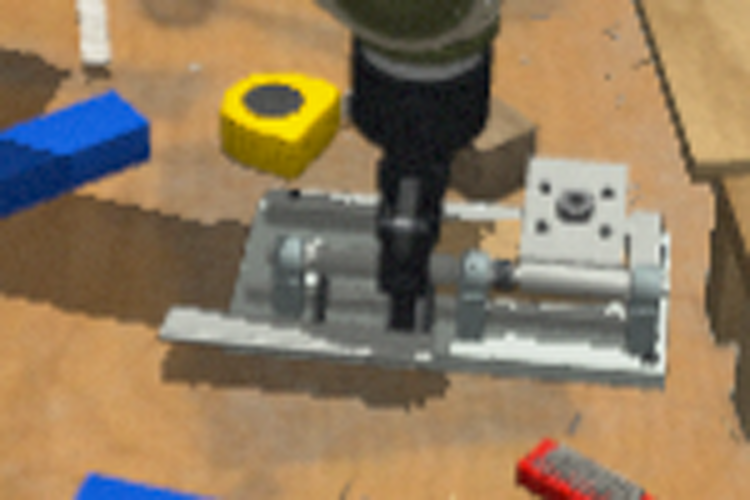

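```bash

python3 -m creep '[[[0.61,0.001,-0.0002,-0.0003,0,0,0],[0.61,0,0,-0.0005,0,0,0],[0.61,-0.003,0.0006,-0.0005,0,0,0],[0.61,-0.003,0.0006,-0.0005,0,0,0],[0.61,-0.003,0.0006,0,0,0,0]]]'; python3 g.py -132 -42 28; python3 w.py w18; python3 - <<'E'
import cv2
a=cv2.imread("pics/w18.png")[0:270,100:400];cv2.imwrite("pics/w18z.png",cv2.resize(a,None,fx=2.2,fy=2.2,interpolation=cv2.INTER_CUBIC))
E
```

```text
time: 11.45
tcp_pos: [0.6001, -0.0986, 0.0316]
tcp_rot: [-3.123, 0.318, 0.015]
ft_force: [3.0, -0.4, 5.0]
gripper_width: 0.0519
delta mm [-91.9  22.1  -3.6]
jig pos -37.5 -44.8 31.6 yaw err deg -0.2 w 0.0519 F [ 3.  -0.4  5. ] t 11.45
x unit 0.9787143222032842 -0.20522737515781367
11.45 [ 0.6001 -0.0986  0.0316] [[0.979, -0.202, -0.009], [-0.202, -0.979, 0.003], [-0.01, -0.001, -1.0]] yaw -11.642542117663435 0.05192557720414924 [ 2.98 -0.43  4.97] [-0.36  0.71  1.43 -0.    1.01  1.42]
```

View pics/w18z.png

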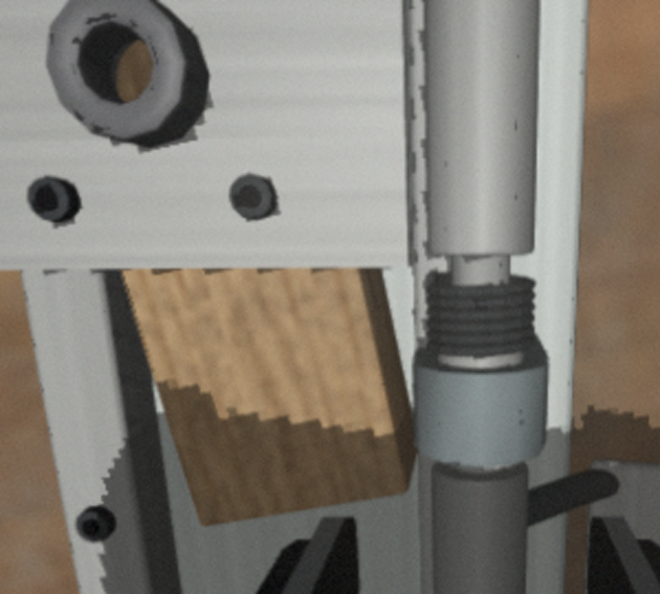

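```bash
python3 b.py w18 '[[284.5,223.6],[193.2,238.6],[266,122],[158,122]]'
python3 -m creep '[[[0.61,-0.001,0,0.004,0,0,0],[0.61,0,0,0.005,0,0,0],[0.61,0,0,0.006,0,0,0],[0.61,0,0,0.01,0,0,0],[0.61,0,0,0.015,0,0,0]]]'; python3 g.py; python3 w.py w19; python3 - <<'E'
import cv2
a=cv2.imread("pics/w19.png")[0:270,100:400];cv2.imwrite("pics/w19z.png",cv2.resize(a,None,fx=2.2,fy=2.2,interpolation=cv2.INTER_CUBIC))
E
```

```text
jig [[-18.6, -31.0], [-26.2, 11.2], [26.0, -24.5], [26.1, 20.2]]
time: 12.0
tcp_pos: [0.5976, -0.0981, 0.0719]
tcp_rot: [-3.122, 0.318, 0.022]
ft_force: [1.1, -0.5, -0.3]
gripper_width: 0.0518
jig pos -40.1 -44.8 71.9 yaw err deg -0.2 w 0.0518 F [ 1.1 -0.5 -0.3] t 12.0
x unit 0.9787143222032842 -0.20522737515781367
12.0 [ 0.5976 -0.0981  0.0719] [[0.979, -0.202, -0.014], [-0.202, -0.979, 0.005], [-0.014, -0.002, -1.0]] yaw -11.64380658772229 0.05179251255764754 [ 1.05 -0.54 -0.29] [-0.36  0.65  1.41 -0.    1.09  1.42]
```

View pics/w19z.png

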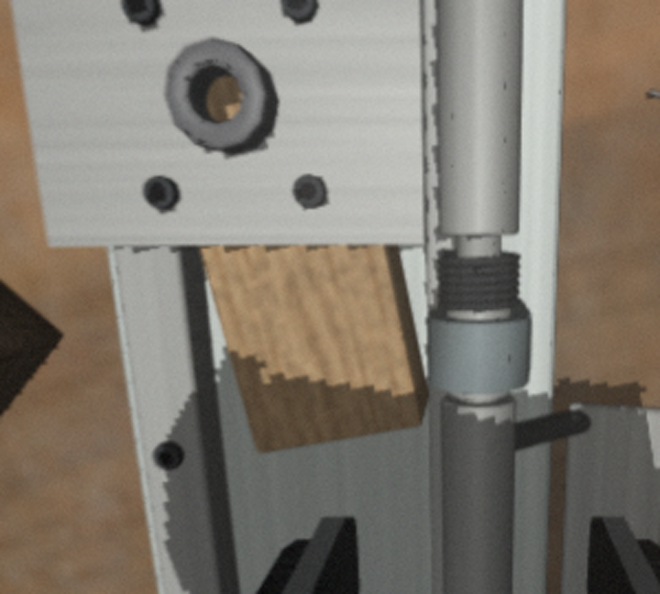

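```bash

python3 -m creep '[[[0.61,-0.01,0,0.03,0,0,0],[0.61,-0.01,0,0.03,0,0,0],[0.61,-0.02,0,0.03,0,0,0],[0.61,-0.02,0,0.03,0,0,0],[0.61,0,0,0,0,0,0]]]'; python3 -m creep '[[[0.61,0,0,0,0,0,0],[0.61,0,0,0,0,0,0],[0.61,0,0,0,0,0,0],[0.61,0,0,0,0,0,0],[0.61,0,0,0,0,0,0]]]';python3 w.py w20;python3 - <<'E'
from rig import manip
import cv2
cv2.imwrite(f"pics/side9.png",cv2.resize(manip.read_camera("side")["color"][170:270,250:400,::-1],None,fx=5,fy=5,interpolation=cv2.INTER_CUBIC))
a=cv2.imread("pics/w20.png")[0:270,100:400];cv2.imwrite("pics/w20z.png",cv2.resize(a,None,fx=2.2,fy=2.2,interpolation=cv2.INTER_CUBIC))
E
```

```text
time: 12.55
tcp_pos: [0.5365, -0.0982, 0.2004]
tcp_rot: [-3.124, 0.318, 0.013]
ft_force: [-0.4, 0.3, -0.3]
gripper_width: 0.0522
time: 13.05
tcp_pos: [0.5365, -0.0978, 0.1979]
tcp_rot: [-3.122, 0.317, 0.019]
ft_force: [-0.0, 0.5, 0.5]
gripper_width: 0.0517
13.05 [ 0.5365 -0.0978  0.1979] [[0.979, -0.201, -0.012], [-0.201, -0.98, 0.004], [-0.012, -0.002, -1.0]] yaw -11.611941917637257 0.051747179594695374 [-0.01  0.51  0.49] [-0.4   0.39  1.48 -0.    1.29  1.38]
```

View pics/w20z.png

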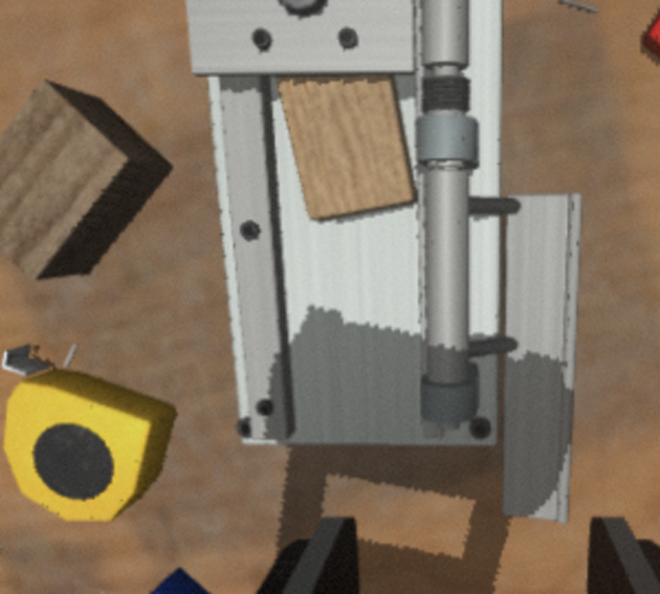

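View pics/side9.png

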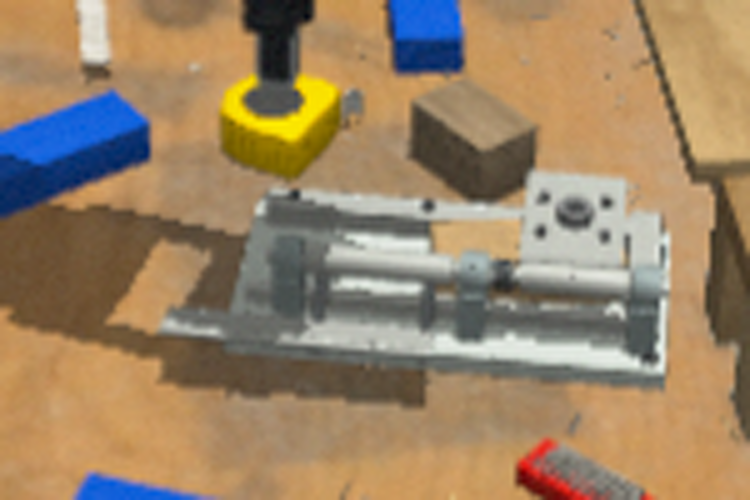

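```bash
python3 b.py w20 '[[288.2,90.9],[243.6,99.1],[276.6,35],[226.6,36.4]]'; python3 - <<'E'
from h import *
z=np.load("w20.npz");c=wcam(z,z);q=np.load("q.npy")
# predicted base corners vs image, plus plate mid at joint .22
J=np.array([[-135,-69,15],[-135,61,15.]])/1e3
print(proj(jig2w(q,J),c),"meas",np.array([[496,444],[242,444]])/2.2+[100,0])
for t in(0,.17,.22,.26,.3,.48):
    co,s=np.cos(t),np.sin(t); y,zz=-42,-10
    pts=[]
    for e in(-15,15):
        # plate local dir at closed slope: outer up .48
        py,pz=y+e*np.cos(.48),zz-e*np.sin(.48)
        pts.append([-165,-46+py*co-pz*s,56+py*s+pz*co])
    print(t,proj(jig2w(q,np.array(pts)/1e3),c).round(1).tolist())
print("meas outer/inner",np.array([[567,521],[503,513]])/2.2+[100,0])
E
```

```text
jig [[-19.1, -32.2], [-26.3, 8.9], [27.7, -22.9], [26.7, 21.0]]
[[325.63954139 201.60023027]
 [208.94660938 201.04981676]] meas [[325.45454545 201.81818182]
 [210.         201.81818182]]
0 [[358.0, 241.2], [331.3, 235.5]]
0.17 [[355.6, 237.4], [328.1, 233.7]]
0.22 [[354.6, 236.3], [327.0, 233.2]]
0.26 [[353.8, 235.5], [326.1, 232.9]]
0.3 [[352.9, 234.7], [325.2, 232.5]]
0.48 [[348.0, 231.2], [320.7, 231.1]]
meas outer/inner [[357.72727273 236.81818182]
 [328.63636364 233.18181818]]
```

```bash
for n in w18 w19 w20; do python3 - $n <<'E'
import sys;from h import *
n=sys.argv[1];a=cv2.imread(f"pics/{n}.png")
box={"w18":(100,150,220,250),"w19":(110,180,210,220),"w20":(20,210,120,310)}[n]
if n=="w18":a=a[115:250,140:300]
if n=="w19":a=a[105:215,180:300]
if n=="w20":a=a[25:110,215:300]
cv2.imwrite(f"pics/{n}q.png",cv2.resize(a,None,fx=780/a.shape[1] if 780/a.shape[1]*a.shape[0]<600 else 590/a.shape[0],fy=780/a.shape[1] if 780/a.shape[1]*a.shape[0]<600 else 590/a.shape[0],interpolation=cv2.INTER_CUBIC))
E
done
```

```text
(no output)
```

View pics/w19q.png

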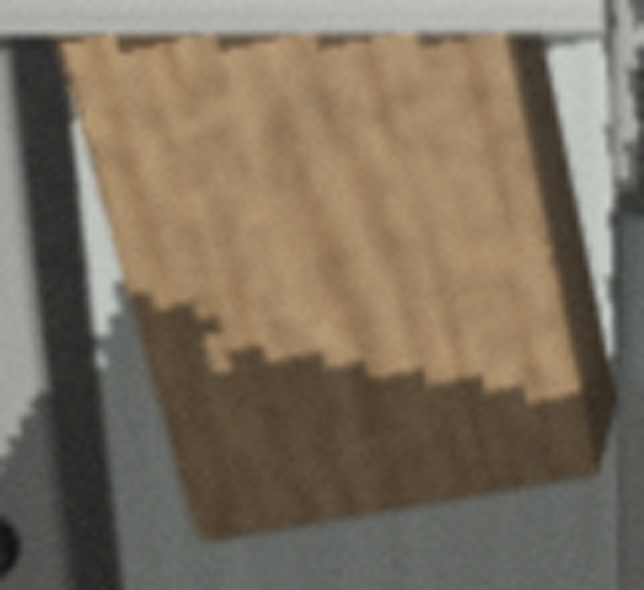

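View pics/w20q.png

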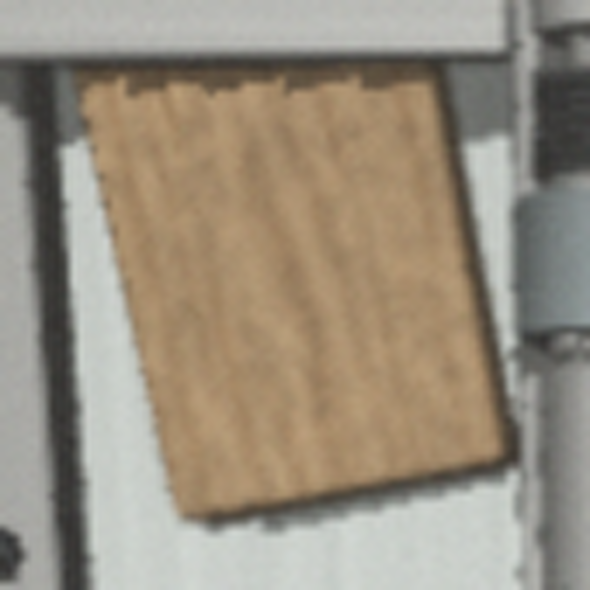

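```bash
python3 - <<'E'
from h import *
q=np.load("q.npy")
def J(n,sc,off,pts,z=.045):
    d=np.load(n+".npz");c=wcam(d,d);P=onz((np.array(pts,float)+.5)/sc+off-.5,c,z)[:,:2]-q[:2];co,s=np.cos(q[2]),np.sin(q[2])
    return np.c_[P@[co,s],P@[-s,co]]*1e3
def ang(a,b):return round(float(np.arctan2(*(b-a)[::-1])),3)
for n,sc,off,p in [("w19",5.364,[180,105],[[592,472],[205,540],[512,36],[65,50]]),("w20",6.94,[215,25],[[502,462],[183,520],[438,72],[80,80]]),("w2",1,[0,0],[[299,175],[238,182],[277,10],[208,18]])]:
    X=J(n,sc,off,p);rear=X[1]-X[0]
    print(n,X.round(1).tolist(),"R",ang(X[0],X[2]),"L",ang(X[1],X[3]),"rear",round(float(np.arctan2(-rear[0],rear[1])),3))
# reference: left guide inner edge bottom (z .015) / base edge in w20
print("base left edge",J("w20",2.2,[100,0],[[242,443],[213,90]],.015).round(1).tolist(), "thumb inner/outer?")
print("guide top R edge z32",J("w20",2.2,[100,0],[[276,436],[262,82]],.032).round(1).tolist())
E
```

```text
w19 [[-18.6, -30.4], [-26.5, 11.8], [26.5, -23.3], [25.2, 21.4]] R 0.156 L 0.185 rear 0.184
w20 [[-19.3, -31.1], [-26.7, 11.4], [27.7, -23.9], [26.9, 21.4]] R 0.151 L 0.184 rear 0.172
w2 [[-109.7, -28.5], [-115.4, 15.8], [-3.1, -14.9], [-7.7, 29.4]] R 0.127 L 0.125 rear 0.127
base left edge [[-135.0, 60.1], [28.7, 58.5]] thumb inner/outer?
guide top R edge z32 [[-125.8, 37.3], [28.6, 31.6]]
```

```bash
python3 -c "
from rig import manip
print(manip.sign_off())"
```

```text
the job is handed in; nothing more can be done
None
```

The block is loaded and the job is handed in; `sign_off` gave no verdict, so what follows is from my own measurements.

**What I did:** The right fingertip pressed the thumb plate down and held it. I estimate the leaf stayed at about 0.4 to 0.5 rad. The left fingertip pushed the block along the channel until it stopped moving. At the stop, 10 mm of commanded travel gave only 0.5 mm, and the push force rose from about 8 N to 14 N. I then backed the pushing finger off while still holding the leaf, lifted away, and the leaf closed on the block. The last move ended at 13.05 s on the robot's clock.

**Last checks:**
- **Block position:** its x in the jig measured about 31 mm, give or take 1.5 mm. Fully home is 32.5 mm, and the allowed range is 29 to 35 mm.
- **Leaf:** about 0.2 rad, which matches it lying on the block. I could not measure how hard its feet press.
- **Bystanders:** those near the jig looked unmoved in the pictures. The rest were not in the last views, but the arm never went near them.
- **Robot:** clear of everything, with only noise (about 0.5 N) on the wrist sensor.

**What disagreed:**
- **Block shape:** the block's visible shape sits about 0.15 rad askew in its stated box, as it did from the start, so its yaw had to be inferred. I put it at about 0.03 rad, and the guides should hold it to about 0.045 rad, against a limit of 0.08. Single edge readings scattered by about 0.03 rad.
- **Position reading:** at the stop the tool read about 3 mm further along than I expected, while the block's rear edge read about 1 mm short of home.

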